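# Spring clip onto the mixer's pivot pin

## Robot

A 6-joint arm with a two-finger parallel gripper is mounted at the origin on a cart in front of the work surface, level with it; the furniture and walls round the work are solid. World frame = base frame: x ahead of the robot, y to its left, z up, the work surface at z = 0. Lengths are in m, angles in rad, forces in N, time in s.
With the tool pointing down it reaches from about 0.3 to 0.875 m from the base axis. Payload 6.4 kg.
Tool frame: the origin (TCP) lies midway between the tips of the shut fingers; the grasp point (between the pads) lies env.tcp_to_grasp behind it (env.tcp_to_grasp is the distance from the TCP to the grasp point, in m); z points along the fingers, y is the line along which they close (so a half turn about z gives the same grasp; the last joint's range is limited). The gripper opens to 88 mm and grips with 3 to 60 N. Pads are 18 mm wide; open, the fingers measure 123 mm over their backs; the gripper's body (75 mm by 187 mm) begins 45 mm behind the grasp point.
Start: joints at [0.997, 0.181, 1.607, -0, 1.354, -0.206], TCP at [0.207, 0.537, 0.239] pointing down, gripper open.
Joint ranges: [-2.99, 2.99], [-0.89, 2.07], [0.3, 2.58], [-1.14, 4.28], [0, 2.63], [-3.12, 3.12]. Speed limits (rad/s): [2.57, 2.57, 3.01, 3.14, 3.14, 3.14].

## Interface

Orientations are given as a unit quaternion [w, x, y, z].
In Python, from rig import env gives the robot as it stands. Calls block until the motion is done:
- env.move_to(position, orientation): joint-space move of the TCP to a pose.
- env.move_l(position, orientation=None, speed=0.15): straight line of the TCP; orientation=None keeps the orientation; speed is the mean speed in m/s.
- env.move_joints(angles): joint-space move.
- env.set_gripper(opening, grasp_force=None): opening from 0.0 (shut) to 1.0 (fully open); grasp_force is the grip in N (None keeps the last); returns when the fingers have stopped.
- env.wait(seconds).
- env.solve_ik(position, orientation): joint angles nearest the present ones, or None.
- env.snapshot(name): name is "side" or "top" or "wrist"; returns the picture (420x560x3 uint8, blue, green, red); there is no depth.
- env.calibration(name): a dict with "fx", "fy", "cx", "cy" (pixels), "cam_to_world" (4x4, takes a point from camera to world coordinates); the wrist camera has in their place "T_tool_cam" (4x4, takes a point from camera to tool coordinates, whose origin is the TCP and whose axes are the flange's). Camera axes: x right, y up, looking along -z (the intrinsics and any distortion apply to the point x, -y, -z); pixel columns grow to the right and rows downward; lengths in m; the calibration is good to about 2 mm. A picture is of the moment at which its call begins: read the wrist's pose just before it. calibration takes no time and is no camera call.
A pose or a line that the arm cannot do raises env.PlanningError and nothing moves.
- env.hand_in(): hands the job in; it is judged then, once.
Trained networks look in the newest picture that a camera, given by its name, has taken for a name from the list of things; names that differ only in an ending like _2 or _b are one class to them, and where a whole thing is asked for, a point or a joint stands for the part that bears it (a point fixed in the world has none). Each returns a list of dicts, best first, with "score" (0 to 1); they miss things now and then, are a little off and sometimes report something else, mostly with a low value. They report only what shows in the picture. A call takes as long as a camera call. They do not tell look-alikes from the thing itself.
- env.search_frame(camera, label): "position" ([x, y, z] in m, in the coordinates of the camera as it stood for that picture, good to about 4 mm: the middle of the surface that is visible of it).
- env.mark_of(camera, label): "position" ([x, y, z] in m, in the coordinates of the camera as it stood for that picture, good to about 4 mm: a listed point, or the origin of a listed thing).
Readings, each from a call of its own:
- env.read_time(): time.
- env.read_joints(): joint angles.
- env.read_qvel(): joint speeds.
- env.read_joint_efforts(): joint torques, N m.
- env.read_tcp_pos(): TCP position.
- env.read_eef_rot(): TCP orientation.
- env.read_contact_force(): force on the tool from outside, world axes, zero at the start.
- env.read_ft_torque(): the same for the moment, N m.
- env.read_grip_width(): opening from 0.0 (shut) to 1.0 (fully open).
- env.read_grip_force(): force on a finger pad.
Only numpy, scipy, OpenCV 4.12 (cv2) and the standard library are available. Lean on these libraries where they do the work, as an engineer would, in place of code of your own. Each camera call takes 0.05 s, during which the arm holds its last target. There are 200 camera calls.

## Task

Secure the tube mixer's pivot pin: take the red-handled spring clip out of its blue stand and push its straight leg down through the cross hole near the free front end of the pin, until the curved bow springs over the side of the pin and the clip's collar sits down on the pin, then let go. The pin has been left loose endways, so feel for the hole gently and never bear down hard on the clip (some 10 N is enough, keep well below 40 N). Leave the other things on the desk where they are.

Things in the scene. Friction and masses are not known exactly. Their poses are not given: they have to be found in the camera images.
- clip_grip (a point): centre of the clip's red handle, 62 mm above the tip of the straight leg, exactly over that leg. z points up along the leg away from its tip, y from the leg towards the bow, x square to the clip's plane. Handle 14 mm (x) by 20 mm (y) by 38 mm high, from 42 to 80 mm above the tip. The clip weighs about 65 g and starts upright in the stand; it pulls straight up out of it freely
- clip_tip (a point): tip of the clip's straight leg (axes as clip_grip), a steel wire 5 mm thick, its lowest 5 mm narrowed to 4 mm, round at the end. At the start the tip is 10 mm above the desk
- clip_collar (a point): underside of the red collar below the handle, at the straight leg, 36 mm above its tip. The collar is 16 mm (x) by 26 mm (y, from -9 to +17) and 6 mm high; it rests on the stand at the start, and on the pin's flat when the clip is home
- clip_throat (a point): throat of the bow (moves with the clip, drawn for the relaxed bow), 20 mm above the tip and 7.8 mm to +y. The bow is of 4 mm wire, hinged at the collar; its flared lower end is 9 mm above the tip, 13 mm to +y; the hollow that takes the pin is 29 mm above the tip
- bow (a joint): how far the sprung bow leg is bent outward, rad: 0 relaxed; passing over the pin bends it to about 0.1, and it springs back to nearly 0 once its throat is under the widest part of the pin. Pushing it over takes roughly 5 to 12 N, starting about 17 mm after the tip has passed the pin's upper flat
- mixer: the tube mixer, fixed: grey base 140 by 110 mm, two aluminium cheeks 44 mm wide, their tops 90 mm above the desk, a drum of tubes between them (top 116 mm), a level steel pin through all. Origin under its middle at desk height, z up, x along the pin from its free front end towards the drum
- pin_ref (a point): point fixed on the mixer (not moving with the pin), over the pin's centre line at the level of its upper flat, 87 mm above the desk; axes as the mixer's. The pin is loose endways: its upright cross hole, 7 mm in diameter, lies 3 to 29 mm in front of here (-x), 0 in y; how far is not reported. With the clip home its tip is 36 mm lower than this, its plane across the pin, bow on either side
- pin_axis (a point): point on the pin's axis, 7 mm under pin_ref, same axes. The pin is 18.4 mm thick, along x; flats 12 mm wide, 14 mm apart, are milled on it above and below for 26 mm on either side of the hole; its end is 30 mm in front of the hole. It slides endways only when pushed with some 9 N
- cheek_face (a point): front face of the front cheek at the pin's axis, 37 mm behind pin_axis; a brass sleeve 23 mm in diameter sits on the pin against it and ends 15 mm in front of it
- stand: the blue stand, fixed, 56 by 58 mm and 46 mm high, with two slots 8 by 27 mm along its y; the clip's leg stands at the stand's origin, the other slot, 28 mm farther along its x, is empty. Origin at desk height, z up, axes as the clip's at the start
- carton: bystander: small blue and white carton, 63x106x68 mm; origin under its middle
- amber_bottle: bystander: amber bottle with a white cap, 41 mm across, 82 mm high; origin under its middle
- ocular: bystander: black spare eyepiece standing on its narrow end, 45 mm across, 61 mm high; origin under its middle
- tape_roll: bystander: roll of beige tape lying flat, 77 mm across, 16 mm high; origin under its middle
- slide_mailer: bystander: dark blue flat slide box, 31x83x22 mm; origin under its middle
- cotton_dish: bystander: round glass dish with cotton balls, 104 mm across, 22 mm high; origin under its middle
Mind the look-alikes: they are no part of the job. There is more than one size of the part that bears clip_grip; the job needs the smaller.

How it is judged:
On the way, in this order (a step that is already met when the one before it is completed fails the run):
1. the clip is lifted clear of the stand (height (world z) of clip_tip above 0.052 m), for 0.1 s.
2. the leg is through the cross hole and the pin is spreading the bow (value of joint bow above 0.04 rad and z of clip_tip in the frame of pin_ref between -0.036 and -0.013 m and y of clip_tip in the frame of pin_ref between -0.005 and 0.005 m and x of clip_tip in the frame of pin_ref between -0.033 and 0.001 m).
At the end, for the whole second after the job is handed in: the clip stands at rest in the pin's cross hole, let go, upright within 0.2 rad, its tip 32.5 to 40 mm below pin_ref, within 6 mm of the pin's centre line and up to 33 mm in front of pin_ref, and its bow sprung back (below 0.06 rad) round the pin (z of clip_tip in the frame of pin_ref between -0.04 and -0.0325 m and y of clip_tip in the frame of pin_ref between -0.006 and 0.006 m and x of clip_tip in the frame of pin_ref between -0.033 and 0.001 m and value of joint bow below 0.06 rad and angle between clip_grip's own z axis and vertical below 0.2 rad and linear speed of clip below 0.02 m/s); the robot touches nothing.
It fails at once if the clip is pressed against the mixer or its pin with more than 40 N (contact force between clip and mixer above 40 N).
It fails at once if the robot itself strikes the mixer with more than 25 N (contact force between the arm and mixer above 25 N).
It fails at once if a bystander (carton, amber bottle, eyepiece, tape roll, slide box or cotton dish) is moved over 15 mm (distance of any of carton, amber_bottle, ocular, tape_roll, slide_mailer, cotton_dish from where it was at the start of the episode above 0.015 m).
It also fails if it takes over 72 s, if anything falls off the work surface, if the arm or the gripper's body presses on something with over 40 N, if the wrist force passes 120 N, or if a joint passes its speed limit or range.

## Working session

There is one attempt and no reset: what is moved stays moved. The work goes in short steps, each a Python script; the robot and the scene stay as the last script left them, time stands still between calls to the robot, and variables do not carry over. Pictures are saved under pics/ and viewed, at most 10 in all, crops included, and the job is handed in when it is done.

```bash
ls; mkdir -p pics; cat > h.py <<'E'
import numpy as np, cv2
from rig import env
from scipy.spatial.transform import Rotation as R
def camT(n):
    c=env.calibration(n)
    if 'cam_to_world' in c: return np.array(c['cam_to_world'])
    q=env.read_eef_rot(); T=np.eye(4); T[:3,:3]=R.from_quat([q[1],q[2],q[3],q[0]]).as_matrix(); T[:3,3]=env.read_tcp_pos()
    return T@np.array(c['T_tool_cam'])
def w(T,p): return (T@np.r_[p,1])[:3]
def px(n,T,P):
    c=env.calibration(n); p=np.linalg.inv(T)@np.r_[P,1]
    return np.array([c['cx']+c['fx']*p[0]/-p[2], c['cy']-c['fy']*p[1]/-p[2]])
def down(yaw): # tool z down, tool y axis at angle yaw(+90) ; tool x at yaw
    q=(R.from_euler('z',yaw)*R.from_euler('x',np.pi)).as_quat(); return [q[3],q[0],q[1],q[2]]
E
python3 - <<'E'
from h import *
print({k:v for k,v in env.calibration('top').items() if k!='cam_to_world'}, env.tcp_to_grasp, env.read_eef_rot())
ims=[]
for n in ['top','side']:
    T=camT(n); im=env.snapshot(n); ims.append(im); cv2.imwrite(f'pics/{n}0.png',im)
    for l in ['clip_grip','clip_tip','stand','mixer','pin_ref','carton','amber_bottle','ocular','tape_roll','slide_mailer','cotton_dish']:
        for d in env.mark_of(n,l)[:3]:
            P=w(T,d['position']); print(n,l,round(d['score'],2),P.round(3),px(n,T,P).round())
E
```

```text
pics
{'fx': 420.88967742626966, 'fy': 420.88967742626966, 'cx': 282.9273536761227, 'cy': 206.08219079228837} 0.0187 [-3.21737610e-04  1.82861008e-01  9.83138407e-01 -7.88187100e-04]
top clip_grip 0.72 [ 0.334 -0.178  0.014] [304. 285.]
top clip_grip 0.64 [ 0.512 -0.218  0.073] [319. 216.]
top clip_tip 0.78 [ 0.411 -0.219  0.011] [318. 257.]
top stand 0.81 [ 0.512 -0.225  0.002] [320. 221.]
top pin_ref 0.61 [0.51  0.095 0.091] [200. 216.]
top carton 0.94 [ 0.708 -0.225  0.002] [318. 155.]
top amber_bottle 0.73 [0.369 0.187 0.   ] [171. 272.]
top amber_bottle 0.55 [ 0.676 -0.366  0.001] [367. 166.]
top ocular 0.61 [0.368 0.189 0.002] [170. 272.]
top ocular 0.5 [ 0.615 -0.12   0.001] [282. 186.]
top tape_roll 0.65 [ 0.398  0.017 -0.001] [233. 262.]
top tape_roll 0.64 [ 0.618 -0.122 -0.   ] [283. 185.]
top slide_mailer 0.63 [ 0.425 -0.391 -0.003] [379. 252.]
top cotton_dish 0.6 [ 0.368  0.187 -0.001] [171. 273.]
side clip_grip 0.63 [ 0.514 -0.222  0.07 ] [270. 243.]
side clip_grip 0.59 [ 0.333 -0.176  0.009] [196. 257.]
side clip_tip 0.73 [ 0.408 -0.223  0.012] [227. 266.]
side clip_tip 
[... 184 characters left out ...]
]
side pin_ref 0.67 [0.51  0.091 0.086] [253. 161.]
side carton 0.74 [ 0.705 -0.227 -0.001] [347. 255.]
side carton 0.72 [ 0.511 -0.221  0.008] [270. 261.]
side carton 0.6 [ 0.621 -0.118  0.001] [306. 229.]
side amber_bottle 0.87 [ 0.675 -0.37  -0.002] [350. 302.]
side amber_bottle 0.63 [0.399 0.016 0.001] [218. 206.]
side amber_bottle 0.49 [ 0.514 -0.219  0.011] [271. 259.]
side ocular 0.93 [ 0.619 -0.116  0.002] [305. 228.]
side ocular 0.67 [0.508 0.093 0.082] [252. 162.]
side tape_roll 0.74 [ 0.511 -0.222  0.072] [269. 243.]
side tape_roll 0.71 [0.398 0.013 0.001] [218. 206.]
side slide_mailer 0.84 [ 0.421 -0.385 -0.001] [240. 323.]
side cotton_dish 0.62 [ 0.365  0.186 -0.002] [203. 171.]
```

```bash
python3 - <<'E'
import cv2,numpy as np
a=cv2.imread('pics/top0.png')
cv2.imwrite('pics/t1.png',cv2.resize(a[130:330,140:410],(800,592),interpolation=cv2.INTER_CUBIC))
E
```

```text
(no output)
```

View pics/t1.png

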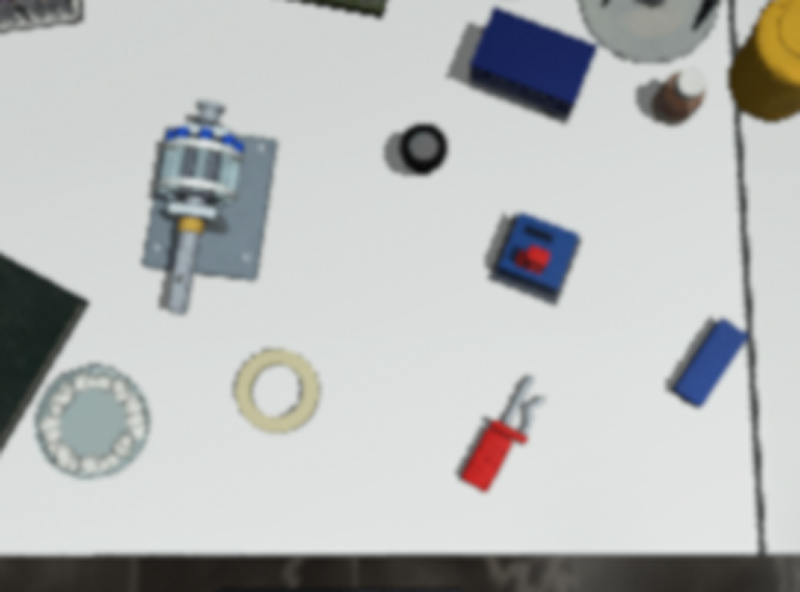

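View pics/side0.png

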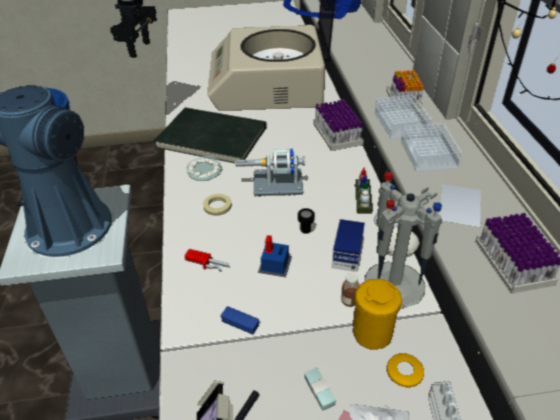

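Candidates for the clip: the red handle upright in the blue stand at top px (320,217), and a larger red clip lying on the desk at (305,285). The task says the clip stands in the stand and the smaller one is wanted, so I choose (320,217). The mixer pin points roughly towards the robot, and its hole shows near px (201,224). Next is a close wrist view of both.

```bash
python3 - <<'E'
from h import *
print(np.array(env.calibration('wrist')['T_tool_cam']).round(3), env.calibration('wrist')['fx'])
T=camT('top')
for name,xy,cands in [('pin',(0.45,0.09,0.28),['pin_ref','pin_axis','cheek_face','mixer']),('stand',(0.46,-0.22,0.25),['clip_grip','clip_tip','clip_collar','clip_throat','stand'])]:
    for yaw in [0,np.pi,np.pi/2,-np.pi/2]:
        q=env.solve_ik(xy,down(yaw)); print(yaw, None if q is None else np.round(q,2))
    env.move_to(xy,down(np.pi))
    T=camT('wrist'); im=env.snapshot('wrist'); np.save(f'pics/{name}_T.npy',T); cv2.imwrite(f'pics/w_{name}.png',im)
    for l in cands:
        for d in env.mark_of('wrist',l)[:2]:
            P=w(T,d['position']); print(l,round(d['score'],2),P.round(4),px('wrist',T,P).round())
print(env.read_time())
E
```

```text
[[ 0.001  0.949  0.316  0.083]
 [ 1.    -0.001 -0.001 -0.001]
 [-0.001  0.316 -0.949 -0.147]
 [ 0.     0.     0.     1.   ]] 366.626180274155
0 [-0.06 -0.12  1.83 -0.    1.43  1.51]
3.141592653589793 [-0.06 -0.12  1.83  0.    1.43 -1.63]
1.5707963267948966 [-0.06 -0.12  1.83  0.    1.43 -0.06]
-1.5707963267948966 [-0.06 -0.12  1.83 -0.    1.43  3.08]
pin_ref 0.75 [ 0.5106 -0.2204  0.0097] [ 20. 210.]
pin_ref 0.65 [0.5097 0.0918 0.0907] [280. 236.]
pin_axis 0.58 [0.5097 0.0926 0.0825] [280. 233.]
cheek_face 0.67 [0.5418 0.0875 0.0781] [276. 260.]
mixer 0.76 [ 5.809e-01  8.090e-02 -5.000e-04] [271. 259.]
0 [-0.68  0.02  1.76 -0.    1.36  0.89]
3.141592653589793 [-0.68  0.02  1.76  0.    1.36 -2.25]
1.5707963267948966 [-0.68  0.02  1.76  0.    1.36 -0.68]
-1.5707963267948966 [-0.68  0.02  1.76 -0.    1.36  2.46]
clip_grip 0.83 [ 0.5059 -0.2252  0.0725] [272. 227.]
clip_grip 0.77 [ 0.3323 -0.1795  0.0073] [320.  36.]
clip_tip 0.56 [ 0.4035 -0.2197  0.0155] [278. 112.]
clip_collar 0.92 [ 0.3667 -0.1953  0.0156] [303.  73.]
clip_collar 0.58 [ 0.5087 -0.2198  0.0441] [278. 220.]
clip_throat 0.74 [ 0.5049 -0.2144  0.0319] [283. 212.]
clip_throat 0.55 [ 0.3825 -0.2158  0.011 ] [282.  90.]
stand 0.98 [ 0.5117 -0.2243  0.0026] [274. 209.]
4.7917
```

```bash
python3 - <<'E'
import cv2,numpy as np
a=cv2.imread('pics/w_pin.png')[140:350,190:370]; b=cv2.imread('pics/w_stand.png')[120:330,190:370]
f=lambda x: cv2.resize(x,(398,464),interpolation=cv2.INTER_CUBIC)
cv2.imwrite('pics/ab.png',np.hstack([f(a),f(b)]))
E
```

```text
(no output)
```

View pics/ab.png

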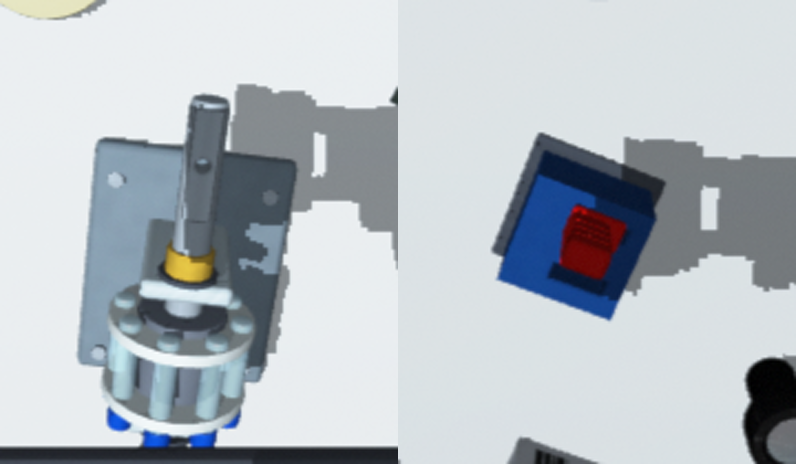

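The left half is the pin with its cross hole at crop (203,165), wrist px (282,215). Its axis lies at about -6.5° yaw. The right half is the small clip in the stand, handle top at crop (587,258), wrist px (275,237). The empty slot is behind it at (578,283), so stand yaw is about -20°.

```bash
cat >> h.py <<'E'
def ray(n,T,p,z):
    c=env.calibration(n); d=T[:3,:3]@np.array([(p[0]-c['cx'])/c['fx'],-(p[1]-c['cy'])/c['fy'],-1]); return T[:3,3]+d*(z-T[2,3])/d[2]
E
python3 - <<'E'
from h import *
A=lambda u,v:(190+u/2.211,140+v/2.21); B=lambda u,v:(190+(u-398)/2.211,120+v/2.21)
T=np.load('pics/pin_T.npy')
h=ray('wrist',T,A(203,165),.087); print('hole',h)
f=[ray('wrist',T,A(*p),.08) for p in [(209,100),(187,250)]]; d=f[1]-f[0]; print('pin yaw',np.degrees(np.arctan2(d[1],d[0])), f)
T=np.load('pics/stand_T.npy')
c=[ray('wrist',T,B(*p),.046) for p in [(498,278),(610,318),(655,215),(545,178)]]
print(np.round(c,4), np.mean(c,0)); 
for a,b in [(0,1),(3,2)]: e=c[b]-c[a]; print('stand yaw',np.degrees(np.arctan2(e[1],e[0]))-90,np.linalg.norm(e))
for a,b in [(0,3),(1,2)]: e=c[a]-c[b]; print('stand yaw',np.degrees(np.arctan2(e[1],e[0])),np.linalg.norm(e))
print('handle top',ray('wrist',T,B(587,258),.09)); print('slot',ray('wrist',T,B(578,283),.046))
E
```

```text
hole [0.48817272 0.09379214 0.087     ]
pin yaw -7.7058421518106375 [array([0.46013985, 0.09639062, 0.08      ]), array([0.5331988 , 0.08650508, 0.08      ])]
[[ 0.5371 -0.2643  0.046 ]
 [ 0.5581 -0.2112  0.046 ]
 [ 0.5053 -0.1908  0.046 ]
 [ 0.4874 -0.2412  0.046 ]] [ 0.52195908 -0.22686396  0.046     ]
stand yaw -21.561004151520706 0.057121777620083566
stand yaw -19.486467855607188 0.053401828729391865
stand yaw -24.96217626368414 0.054745289357458
stand yaw -21.0475339410785 0.05658425767443671
handle top [ 0.5079445  -0.22182445  0.09      ]
slot [ 0.53962324 -0.2264653   0.046     ]
```

```bash
python3 - <<'E'
from h import *
yaw=np.pi+np.radians(-21.5); q=down(yaw)
env.set_gripper(0.6)
env.move_to([.509,-.222,.16],q)
env.move_l([.509,-.222,.125])
T=camT('wrist'); im=env.snapshot('wrist'); np.save('pics/c_T.npy',T); cv2.imwrite('pics/w_c.png',im)
for l in ['clip_grip','stand']:
    for d in env.mark_of('wrist',l)[:2]:
        P=w(T,d['position']); print(l,round(d['score'],2),P.round(4),px('wrist',T,P).round())
# expected handle top outline
Rz=R.from_euler('z',-21.5,degrees=True).as_matrix()
for s in [(-.007,-.01),(.007,-.01),(.007,.01),(-.007,.01)]:
    p=px('wrist',T,np.array([.509,-.222,.09])+Rz@np.r_[s,0]); print(p.round(1))
    cv2.circle(im,tuple(int(round(v)) for v in p),1,(0,255,0),-1)
cv2.imwrite('pics/c1.png',cv2.resize(im[130:420,130:430],(620,600),interpolation=cv2.INTER_CUBIC))
E
```

```text
clip_grip 0.91 [ 0.5086 -0.2248  0.0744] [275. 235.]
stand 0.71 [ 0.5105 -0.2249  0.0035] [277. 201.]
[261.5 233. ]
[261.9 256.6]
[298.1 256.6]
[298.6 233.1]
```

View pics/c1.png

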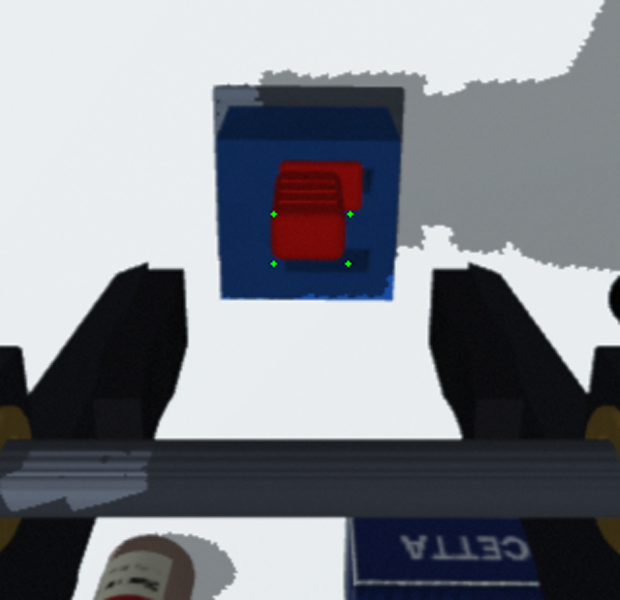

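The picture shows the handle upright at crop (308,235), midway between the fingers, with the collar and bow to the right (+y). My predicted outline matches within 1 mm, so I grasp here and lift.

```bash
python3 - <<'E'
from h import *
Rz=R.from_euler('z',-21.5,degrees=True).as_matrix()
p=np.array([.509,-.222,0])+Rz@[-.0007,-.0005,0]
env.move_l([p[0],p[1],.0585],speed=.1)
print('f',np.round(env.read_contact_force(),2))
env.set_gripper(0.0,25)
print(env.read_grip_width()*88,env.read_grip_force(),'f',np.round(env.read_contact_force(),2), np.round(env.read_tcp_pos(),4))
env.move_l([p[0],p[1],.20],speed=.12)
print(env.read_grip_width()*88,'f',np.round(env.read_contact_force(),2),env.read_ft_torque(),np.round(env.read_tcp_pos(),4),env.read_time())
T=camT('wrist'); im=env.snapshot('wrist'); np.save('pics/d_T.npy',T); cv2.imwrite('pics/w_d.png',im)
for l in ['clip_grip','clip_tip','clip_collar']:
    for d in env.mark_of('wrist',l)[:2]:
        P=w(T,d['position']); print(l,round(d['score'],2),P.round(4),px('wrist',T,P).round())
cv2.imwrite('pics/d1.png',cv2.resize(im[130:420,130:430],(620,600),interpolation=cv2.INTER_CUBIC))
E
```

```text
f [0.89 0.31 0.52]
19.875638782338417 25.00023629050702 f [-0.09  1.08  1.52] [ 0.5083 -0.2223  0.0587]
19.44933732222387 f [-0.36  0.45 -1.12] [-0.0239658   0.01176927 -0.04552479] [ 0.5077 -0.2219  0.199 ] 9.2333
clip_grip 0.93 [ 0.5106 -0.2249  0.2124] [276. 303.]
clip_tip 0.94 [ 0.5115 -0.2241  0.1517] [278. 245.]
clip_tip 0.74 [ 0.4084 -0.2224  0.0119] [236.  74.]
clip_collar 0.98 [ 0.3643 -0.1975  0.0156] [242.   7.]
clip_collar 0.6 [ 0.5086 -0.2203  0.1846] [283. 265.]
```

View pics/d1.png

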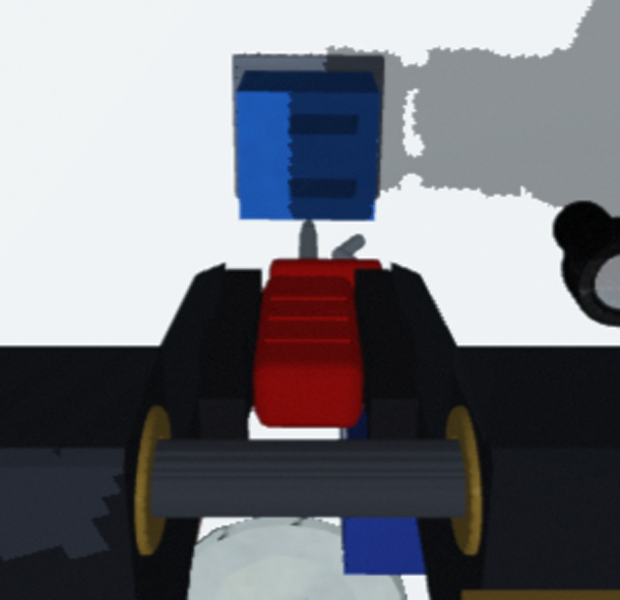

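The clip is held upright. Its tip shows at crop (308,221), wrist px (279,237), with the bow on the right. I carry it over the pin and compare tip and hole in one image.

```bash
python3 - <<'E'
from h import *
T=np.load('pics/d_T.npy'); tcp=np.array([.5077,-.2219,.199]); Ry=R.from_euler('z',-21.5,degrees=True).as_matrix()
tip=ray('wrist',T,(279.0,236.8),.199-.0487); off=Ry.T@(tip-tcp); print('tip',tip,'off local',off)
off[0]+=.0015 # outline seen from the front side
off=off.clip([-.004,-.004,-1],[.004,.004,1]); np.save('pics/off.npy',off)
yaw=np.radians(-7); Rp=R.from_euler('z',yaw).as_matrix()
hole=np.array([.4882,.0938,.087])
tgt=hole+[0,0,.012]-Rp@off
q=down(np.pi+yaw)
env.move_to([tgt[0],tgt[1],.2],q)
env.move_l(tgt,speed=.1)
print(np.round(env.read_tcp_pos(),4),tgt, env.read_time())
T=camT('wrist'); im=env.snapshot('wrist'); np.save('pics/e_T.npy',T); cv2.imwrite('pics/w_e.png',im)
for l in ['clip_tip','pin_ref']:
    for d in env.mark_of('wrist',l)[:2]:
        P=w(T,d['position']); print(l,round(d['score'],2),P.round(4),px('wrist',T,P).round())
print('exp tip px',px('wrist',T,hole+[0,0,.012]),'exp hole px',px('wrist',T,hole))
cv2.imwrite('pics/e1.png',cv2.resize(im[150:300,180:380],(800,600),interpolation=cv2.INTER_CUBIC))
E
```

```text
tip [ 0.50769596 -0.22205908  0.1503    ] off local [ 5.45449854e-05 -1.49491186e-04 -4.87000000e-02]
[0.487  0.0938 0.148 ] [0.48667526 0.09413783 0.1477    ] 11.3167
clip_tip 0.64 [0.4905 0.0945 0.0988] [281. 242.]
pin_ref 0.82 [0.5116 0.0926 0.09  ] [282. 267.]
exp tip px [279.08090376 238.28202693] exp hole px [279.05404381 230.43903303]
```

View pics/e1.png

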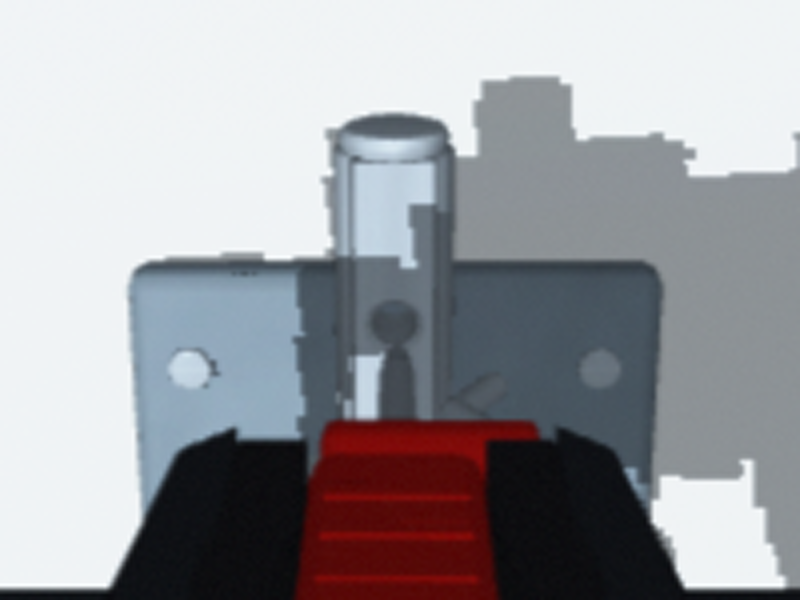

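The tip is at crop (397,345) and the hole at (394,323), both within about 0.4 mm of the expected pixels. I descend in small steps with force checks.

```bash
cat > desc.py <<'E'
from h import *
def F(n=4):
    f=[]
    for _ in range(n): f.append(env.read_contact_force()); env.wait(.01)
    return np.mean(f,0)
def step(cmd,to,f0,lim,dz=.001,v=.03):
    while cmd[2]>to+1e-6:
        cmd[2]=max(cmd[2]-dz,to); env.move_l(cmd,speed=v); f=F()-f0
        print(round((cmd[2]-.0487-.087)*1e3,1),f.round(1))
        if f[2]>lim: return False
    return True
E
python3 - <<'E'
from desc import *
cmd=np.array([.48678,.09394,.1477]); f0=F(8); print('f0',f0.round(2))
env.move_l([*cmd[:2],.1375],speed=.05); cmd[2]=.1375
ok=step(cmd,.087+.0487-.012,f0,3.0)
np.save('pics/cmd.npy',cmd); np.save('pics/f0.npy',f0); print(ok,cmd,env.read_tcp_pos(),env.read_time(),env.read_grip_width()*88)
E
```

```text
f0 [ 0.25  0.07 -0.48]
0.8 [-0.4 -0.1 -0.5]
-0.2 [-0.3  0.1 -0.2]
-1.2 [-0.8  0.  -0. ]
-2.2 [-0.1  0.3 -0.4]
-3.2 [-0.4  0.1 -0. ]
-4.2 [ 0.1 -0.2 -0.6]
-5.2 [-0.5 -0.2 -0.2]
-6.2 [ 0.4 -0.4 -0.1]
-7.2 [-0.2 -0.2 -0.1]
-8.2 [ 0.1 -0.  -0.2]
-9.2 [ 0.1 -0.4 -0.1]
-10.2 [ 0.1 -0.7 -0.3]
-11.2 [ 0.4 -0.7  0.2]
-12.0 [ 0.  -0.4 -0.6]
True [0.48678 0.09394 0.1237 ] [0.48679769 0.09392226 0.12369206] 15.85 19.49789212757007
```

```bash
python3 - <<'E'
from desc import *
cmd=np.load('pics/cmd.npy'); f0=np.load('pics/f0.npy')
ok=step(cmd,.087+.0487-.034,f0,16.0)
if ok: ok=step(cmd,.087+.0487-.038,f0,7.0,dz=.0005)
np.save('pics/cmd.npy',cmd); print(ok,cmd,env.read_tcp_pos(),env.read_time())
E
```

```text
-13.0 [ 0.2 -0.1 -0.7]
-14.0 [ 0.6 -0.3 -0.4]
-15.0 [-0.  -0.1 -0.7]
-16.0 [ 0.3 -0.8 -0.3]
-17.0 [ 0.3 -0.6 -0.4]
-18.0 [ 0.5 -0.4 -0.6]
-19.0 [ 0.3 -0.2 -0.9]
-20.0 [0.8 1.3 0.9]
-21.0 [1.  3.2 2.8]
-22.0 [2.2 3.8 1.1]
-23.0 [2.1 4.2 3.1]
-24.0 [2.9 4.2 1.1]
-25.0 [2.8 4.4 0.7]
-26.0 [3.1 4.9 0.8]
-27.0 [ 3.3  4.4 -0.9]
-28.0 [ 3.   4.1 -2.1]
-29.0 [ 4.3  3.9 -2.2]
-30.0 [ 3.8  3.5 -3.2]
-31.0 [ 4.2  3.2 -3.5]
-32.0 [ 4.   3.2 -5.2]
-33.0 [ 3.2  1.9 -3.7]
-34.0 [ 2.2  1.  -2.2]
-34.5 [ 1.7 -0.2  0. ]
-35.0 [ 1.1 -0.5  0.1]
-35.5 [ 1.  -1.1  0.4]
-36.0 [ 0.7 -1.1  1.1]
-36.5 [-0.9 -1.2  5.5]
-37.0 [-3.5 -1.4  9.7]
False [0.48678 0.09394 0.0987 ] [0.48692598 0.09391238 0.09964101] 23.7833
```

The bow has snapped over (force went negative and then to zero) and the collar seated at about -36 mm. I release and check.

```bash
python3 - <<'E'
from desc import *
cmd=np.load('pics/cmd.npy'); cmd[2]+=.0008; env.move_l(cmd,speed=.03)
env.set_gripper(0.6); print(np.round(env.read_contact_force(),1))
env.move_l([cmd[0],cmd[1],.20],speed=.1)
env.move_l([cmd[0]-.03,cmd[1],.24],speed=.15); env.wait(.3)
T=camT('wrist'); im=env.snapshot('wrist')
for l in ['clip_grip','clip_tip','clip_collar','pin_ref']:
    for d in env.mark_of('wrist',l)[:1]: print(l,round(d['score'],2),w(T,d['position']).round(4))
s=env.snapshot('side'); a=cv2.resize(im[110:330,170:390],(400,400),interpolation=cv2.INTER_CUBIC); b=cv2.resize(s[110:220,210:320],(400,400),interpolation=cv2.INTER_CUBIC)
cv2.imwrite('pics/f1.png',np.hstack([a,b])); print(env.read_time())
E
```

```text
[ 0.5 -0.1 -0.3]
clip_grip 0.63 [0.4904 0.0918 0.116 ]
clip_tip 0.97 [0.4899 0.0947 0.0521]
clip_collar 0.86 [0.4866 0.0976 0.0851]
pin_ref 0.77 [0.5128 0.0943 0.0913]
26.925
```

View pics/f1.png

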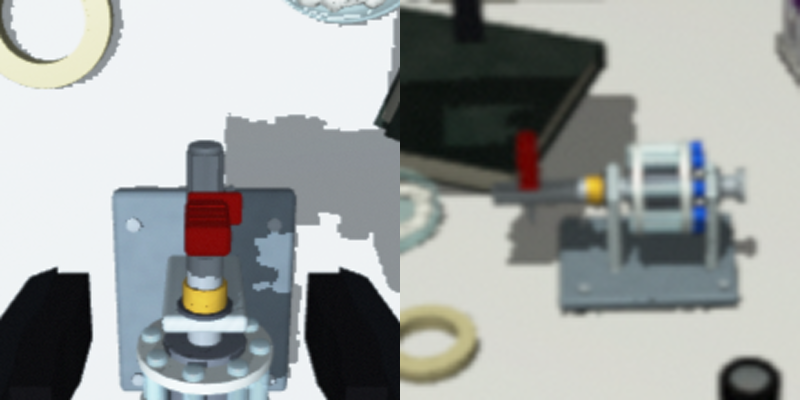

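The clip stands upright on the pin (left crop (210,220), right crop (527,160)) with its collar down on the flat. The gripper is clear of it, so I hand in.

```bash
python3 -c "
from h import *
print(env.hand_in())"
```

```text
the job is handed in; nothing more can be done
None
```

I handed the job in with the smaller red clip pushed through the pin's cross hole: the bow sprang over the pin, the collar sits on the flat, and the gripper has let go. Contact force peaked at about 10 N, and the run took about 27 s; the hand-in call gave no verdict.

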